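# Put the conveyor pulley home and clip it on its shaft

### The job

The drive pulley of the packing conveyor has crept out along its shaft: push it back fully home against its shoulder, which uncovers the groove in the shaft. Then take the one clip that fits this shaft (the middle-sized of the three in the white stand) and press it straight down over the shaft into that groove until it snaps fully home, without forcing anything, and let go. Leave the other two clips in their slots.

Things in the scene. Friction and masses are not known exactly. Their poses are not given: they have to be found in the camera images.
- conveyor: Fixed conveyor: green belt, aluminium rails, white sealer head. Origin on the table; z up, belt runs off along +x, level 20 mm drive shaft sticks out along -y, its middle line 110 mm above the origin. From its free end inwards: collar 24 mm long, groove 5.6 mm wide and 14 thick, then the pulley. Groove's middle: within 7 mm of the origin along y (depends on how the shaft was clamped): feel for it.
- pulley (a joint): How far (m) the aluminium pulley stands out from its shoulder on the shaft: 0 is fully home, 0.02 the most; starts 0.008 to 0.016 out, over the groove. About 3 N of friction; does not turn. Outer end: hub 34 mm thick, 30 mm long; behind it a 64 mm disc, 18 mm wide, to push on. When home, the hub's flat face is level with the groove's inner wall (2.8 mm on the +y side of its middle).
- clip: Clip that fits: dark steel fork, 4 mm thick (y), upright in a slot, mouth down, 40 g. Origin: middle of its 14 mm bore; crown 30 mm wide (x), 7 to 19 mm above it. Two sprung jaws, 27 mm over all, feet 9 mm below; lugs narrow the mouth to 10 mm. They touch the groove floor with the origin 11 mm above the shaft's middle line, the end collar at 15; home at 0. It snaps on at about 6 N; 25 N bends it.
- clip_tab (a point): Middle of that clip's black thumb tab, 35 mm above its origin: upright block 16 mm wide (x), 8 mm thick (y), 32 mm high. Grip it across its 16 mm width, high enough that the finger tips clear the 34 mm hub when the clip is home. Axes as clip; on the shaft its x and y lie along the conveyor's, either way round.
- stand: White plastic stand (fixed), 60 x 130 x 21 mm, origin under its middle; three slots along its x, 40 mm apart along its y, 5 mm wide and 13 mm deep, one clip standing in each, in any order.
- clip_small_mid (a point): Small clip of the same kind (leave alone): crown 20 mm wide, 44 mm high over all; the point is on its crown, 12 mm above its feet.
- clip_large_mid (a point): Large clip of the same kind (leave alone): crown 36 mm wide, 72 mm high over all; the point is on its crown, 26 mm above its feet.
There are look-alikes about, which are no part of the job. Leave any yellow look-alike of the clip alone. Leave any turquoise look-alike of the part that bears clip_small_mid alone.

How it is judged:
On the way, in this order (a step that is already met when the one before it is completed fails the run):
1. the pulley is fully home against its shoulder (value of joint pulley below 0.002 m), for 0.2 s.
2. the clip is seated in the shaft groove (x of clip in the frame of conveyor between -0.0025 and 0.0025 m and z of clip in the frame of conveyor between 0.1075 and 0.1125 m and y of clip in the frame of conveyor between -0.01 and 0.01 m and angle between the y axis of clip and the y axis of conveyor, either way round below 0.2 rad), for 0.2 s.
At the end, for the whole second after the job is handed in: The pulley is within 2 mm of its shoulder. The middle-sized clip sits at rest in the groove: its bore within 2.5 mm of the shaft's middle line and 10 mm of the conveyor's origin along it, square to it within 0.2 rad. The other two clips are in the stand (all of step 2 and value of joint pulley below 0.002 m and linear speed of clip below 0.02 m/s and distance between each of clip_small_mid, clip_large_mid and stand below 0.07 m); the robot touches nothing.
It fails at once if the clip is forced on the shaft or pulley with more than 25 N (contact force between clip and conveyor above 25 N).
It fails at once if the robot pushes the pulley or conveyor with more than 25 N (contact force between any of the fingers, the arm and conveyor above 25 N).
It fails at once if another clip is moved from its slot (distance of any of clip_small_mid, clip_large_mid from where it was at the start of the episode above 0.015 m).
It also fails if it takes over 72 s, if anything falls off the work surface, if the arm or the gripper's body presses on something with over 40 N, if the wrist force passes 120 N, or if a joint passes its speed limit or range.

### The arm

A 6-joint arm with a two-finger parallel gripper is mounted at the origin on the work surface. World frame = base frame: x ahead of the robot, y to its left, z up, the work surface at z = 0. Lengths are in m, angles in rad, forces in N, time in s.
With the tool pointing down it reaches from about 0.425 to 0.95 m from the base axis. Payload 3.5 kg.
Tool frame: the origin (TCP) lies on the front face of the gripper's body, between the roots of the fingers; the fingertips stand 73 mm ahead of it and the grasp point (between the pads) lies 54 mm ahead of it; z points along the fingers, x is the direction in which the jaws open and shut, and the axes are right-handed (so a half turn about z gives the same grasp; the last joint's range is limited). The gripper opens to 85 mm and grips with 20 to 120 N. Pads are 22 mm wide; open, the fingers measure 114 mm over their backs; the gripper's body (76 mm by 85 mm) begins 54 mm behind the grasp point. The pads swing forward as they close: fully open they stand 13 mm farther back than shut.
Start: joints at [0.986, 0.286, 1.577, -0, 1.279, -0.15], TCP at [0.284, 0.612, 0.304] pointing down, gripper open.
Joint ranges: [-2.77, 2.77], [-0.9, 2.22], [0.21, 2.48], [-1.53, 4.67], [0.24, 2.81], [-2.84, 2.84]. Speed limits (rad/s): [2.79, 2.79, 3.14, 3.14, 3.14, 3.14].

### API

Orientations are given as a rotation vector (axis times angle).
In Python, from bench import move_pose, line_to, set_joints, set_gripper, sleep, ik, observe, get_image, IKError, finish_job, trace gives the robot as it stands. Calls block until the motion is done:
- move_pose(position, orientation): joint-space move of the TCP to a pose.
- line_to(position, max_speed=0.15, frame=None): straight line of the TCP; frame=None keeps the orientation; max_speed is the mean speed in m/s.
- set_joints(angles): joint-space move.
- set_gripper(opening, grasp_force=None): finger opening in m; grasp_force is the grip in N (None keeps the last); returns when the fingers have stopped.
- sleep(seconds).
- ik(position, orientation): joint angles nearest the present ones, or None.
- observe(): the state.
- get_image(name): name is "scene" or "top" or "wrist"; returns a dict with "color" (480x640x3 uint8, red, green, blue), "intrinsics" (3x3 intrinsics, pixels), "distortion" ([k1, k2, p1, p2, k3] as OpenCV has them; the pictures are not rectified), "rvec" (rotation vector, rad) and "tvec" (3), from world to camera coordinates, as OpenCV has them; the wrist camera has in their place "hand_eye" (4x4, takes a point from camera to tool coordinates, whose origin is the TCP and whose axes are the tool frame's). Camera axes: x right, y down, z forward; pixel columns grow to the right and rows downward; lengths in m; the calibration is good to about 2 mm. A picture is of the moment at which its call begins: read the wrist's pose just before it. There is no depth.
A pose or a line that the arm cannot do raises IKError and nothing moves.
- finish_job(): hands the job in, once; it reports no verdict.
Trained networks look in a picture, given as the dict that the camera call returned (one of the last four; its "shot" number tells which), for a name from the list of things; names that differ only in an ending like _2 or _b are one class to them, and where a whole thing is asked for, a point or a joint stands for the part that bears it (a point fixed in the world has none). Each returns a list of dicts, best first, with "confidence" (0 to 1); they miss things now and then, are a little off and sometimes report something else, mostly with a low value. They report only what shows in the picture. A call takes as long as a camera call. They do not tell look-alikes from the thing itself.
- trace(picture, target): "region" (480x640 bool, what is visible of it) and "xy" ([column, row] in pixels, amid what is visible of it).
The state is a dict: "t": time; "joint_positions": joint angles; "dq": joint speeds; "tau": joint torques, N m; "tcp_pos": TCP position; "tool_rot": TCP orientation; "force": force on the tool from outside, world axes, zero at the start; "torque": the same for the moment, N m; "grip_width": finger opening in m.
Only numpy, scipy, OpenCV 4.12 (cv2) and the standard library are available. Lean on these libraries where they do the work, as an engineer would, in place of code of your own. Each camera call takes 0.05 s, during which the arm holds its last target.

## Working session

There is one attempt and no reset: what is moved stays moved. The work goes in short steps, each a Python script; the robot and the scene stay as the last script left them, time stands still between calls to the robot, and variables do not carry over. Pictures are saved under pics/ and viewed, and the job is handed in when it is done.

```bash
ls; mkdir -p pics
cat > h.py <<'E'
import numpy as np, cv2
from bench import *
def save(p,n,crop=None,s=1):
    im=p["color"][:,:,::-1]
    if crop: x0,y0,x1,y1=crop; im=im[y0:y1,x0:x1]
    if s!=1: im=cv2.resize(im,None,fx=s,fy=s,interpolation=cv2.INTER_CUBIC)
    cv2.imwrite(f"pics/{n}.png",im)
E
python3 - <<'E'
from h import *
import pickle
o=observe();print(o)
for c in ["scene","top","wrist"]:
    o=observe();p=get_image(c);save(p,c+"0")
    pickle.dump((o,p),open(c+"0.pkl","wb"))
    print(c,{k:np.round(v,4).tolist() for k,v in p.items() if k!="color"})
    for n in ["conveyor","pulley","clip","clip_tab","stand","clip_small_mid","clip_large_mid"]:
        for d in trace(p,n)[:4]:
            r=d["region"];ys,xs=np.nonzero(r)
            print(n,round(d["confidence"],2),np.round(d["xy"],1),r.sum(),(xs.min(),ys.min(),xs.max(),ys.max()) if r.any() else None)
E
```

```text
pics
{'t': 0.0, 'joint_positions': array([ 9.85992034e-01,  2.87190082e-01,  1.57814652e+00,  1.18696124e-05,
        1.27862818e+00, -1.49955194e-01]), 'dq': array([ 0.00042808, -0.00062234,  0.00019573,  0.00057193,  0.00117645,
       -0.00075459]), 'tau': array([-5.98316019e-04, -4.05973291e+01, -2.92629147e+01, -9.04481703e-05,
        5.63705689e-03,  8.69424639e-06]), 'tcp_pos': array([0.28403531, 0.61180112, 0.30254721]), 'tool_rot': array([ 2.64753814,  1.68942304, -0.00341151]), 'force': array([0.16851259, 0.35748241, 0.01967659]), 'torque': array([0.01679709, 0.01934783, 0.01003665]), 'grip_width': 0.08531557441415315}
scene {'intrinsics': [[507.766, 0.0, 316.0772], [0.0, 507.766, 236.9763], [0.0, 0.0, 1.0]], 'distortion': [0.0294, 0.0, 0.0, 0.0, 0.0], 'rvec': [2.0908, 1.1474, -0.4751], 'tvec': [-0.151, -0.2807, 1.0487], 'shot': 1}
conveyor 0.75 [563.4 208.6] 32024 (np.int64(396), np.int64(90), np.int64(639), np.int64(456))
conveyor 0.41 [228.  333.5] 359 (np.int64(224), np.int64(314), np.int64(241), np.int64(351))
pulley 0.98 [435.8 182.6] 1669 (np.int64(405), np.int64(15
[... 1813 characters left out ...]
 np.int64(255))
clip_small_mid 0.65 [429.7 296.1] 98 (np.int64(427), np.int64(288), np.int64(438), np.int64(300))
clip_small_mid 0.62 [436.4 215.5] 126 (np.int64(433), np.int64(208), np.int64(443), np.int64(223))
clip_small_mid 0.61 [410.3 225. ] 2850 (np.int64(364), np.int64(196), np.int64(456), np.int64(254))
clip_large_mid 0.73 [391.6 224.3] 174 (np.int64(383), np.int64(215), np.int64(394), np.int64(239))
wrist {'intrinsics': [[394.4068, 0.0, 320.4144], [0.0, 394.4068, 239.1212], [0.0, 0.0, 1.0]], 'distortion': [-0.0158, 0.0, 0.0, 0.0, 0.0], 'hand_eye': [[1.0, -0.0009, 0.0008, 0.0008], [0.0007, 0.9588, 0.2839, -0.0729], [-0.001, -0.2839, 0.9588, -0.0695], [0.0, 0.0, 0.0, 1.0]], 'shot': 3}
```

View pics/scene0.png

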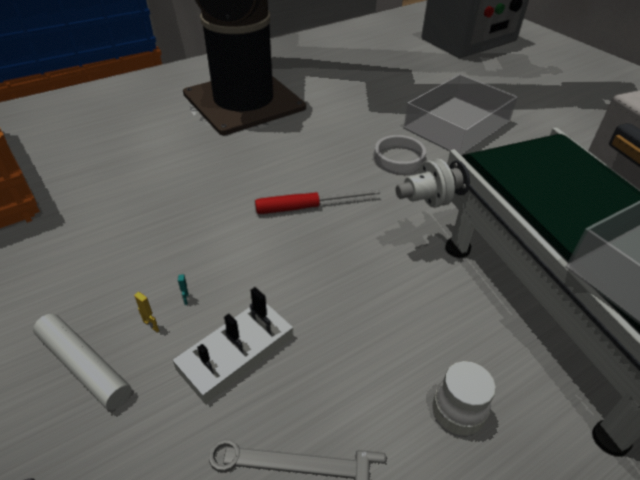

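View pics/top0.png

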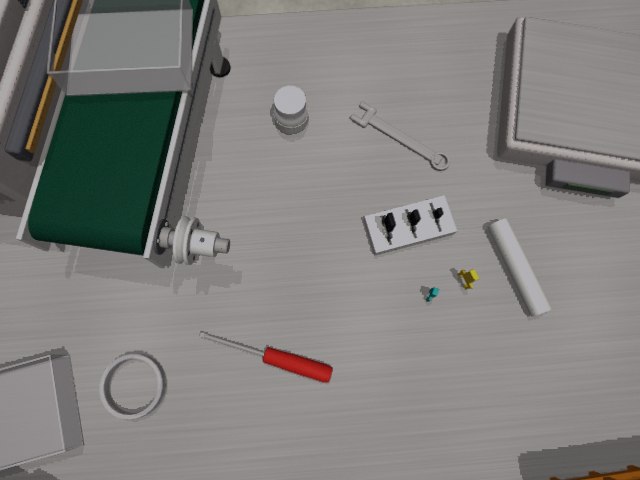

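View pics/wrist0.png

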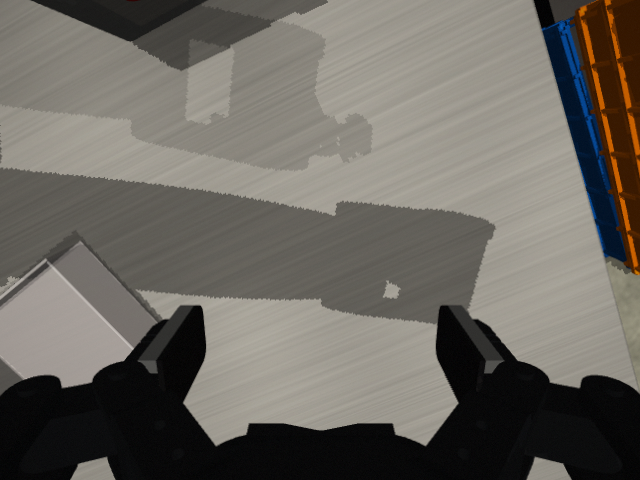

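Run:
```python
import pickle,sys
sys.path.insert(0,'.')
from h import *
p=pickle.load(open("scene0.pkl","rb"))[1];save(p,"sc_stand",(120,260,300,410),4)
save(p,"sc_conv",(380,130,520,240),5)
p=pickle.load(open("top0.pkl","rb"))[1];save(p,"top_crop",(350,190,490,310),5)
save(p,"top_conv",(150,190,270,290),6)
```

```text
(no output)
```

View pics/sc_stand.png

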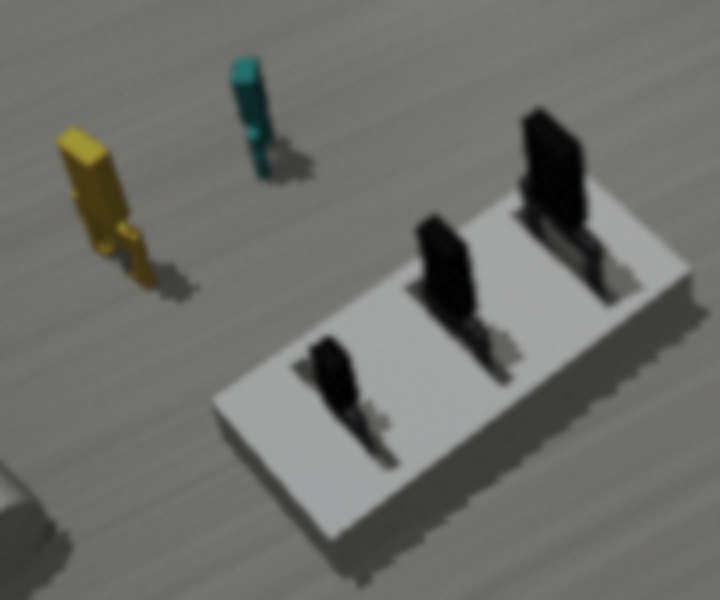

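View pics/top_crop.png

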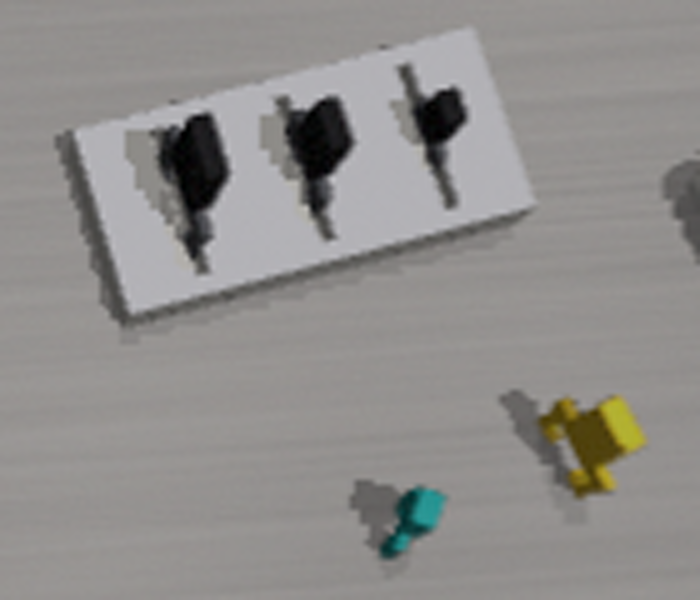

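View pics/sc_conv.png

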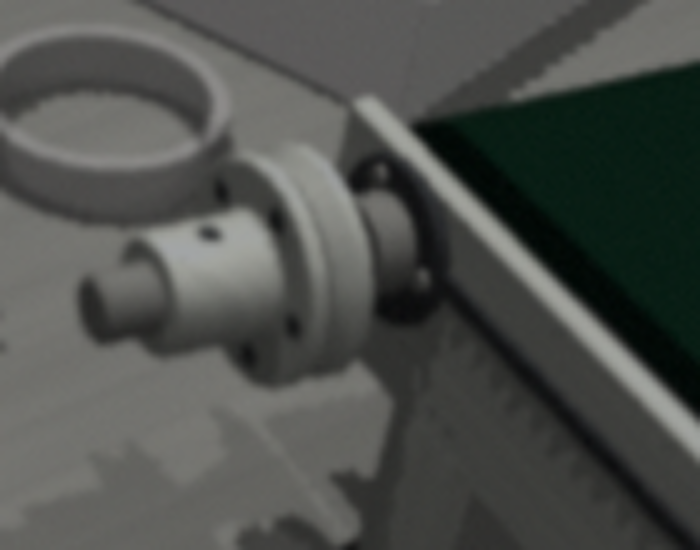

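View pics/top_conv.png

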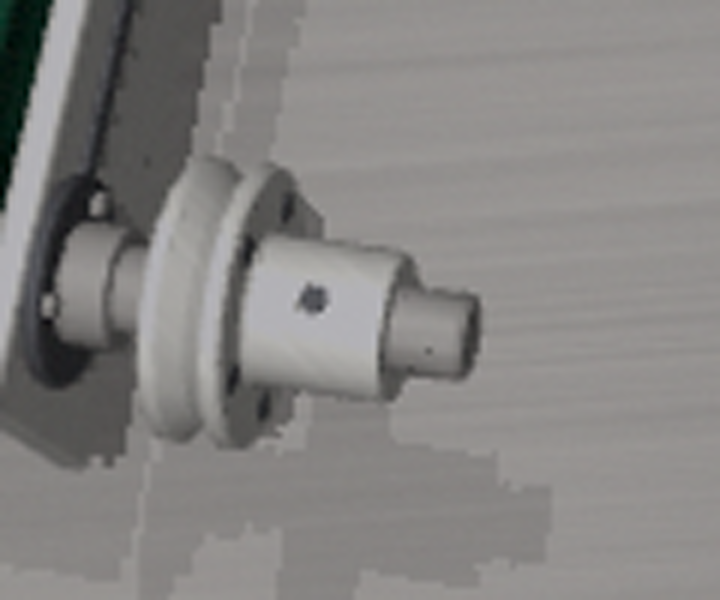

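Candidates: the middle clip in the stand is at scene (232,330), top (412,217). The yellow look-alike is at scene (144,308), top (467,278). The large clip is at scene (258,305), top (390,224), and the small clip at scene (204,355), top (437,214). Turquoise is at scene (182,285), top (431,294). By the description I choose the black clip in the centre slot, which is middle-sized, and the crops agree. Next, rough geometry.

```bash
cat >> h.py <<'E'
def Rv(r): return cv2.Rodrigues(np.array(r,float))[0]
def campose(p,o=None):
    """R (cam->world), C"""
    if "hand_eye" in p:
        T=np.eye(4);T[:3,:3]=Rv(o["tool_rot"]);T[:3,3]=o["tcp_pos"]
        M=T@np.array(p["hand_eye"]);return M[:3,:3],M[:3,3]
    R=Rv(p["rvec"]).T; return R,-R@np.array(p["tvec"]).ravel()
def proj(p,X,o=None):
    R,C=campose(p,o); rv=cv2.Rodrigues(R.T)[0]
    return cv2.projectPoints(np.array(X,float).reshape(-1,1,3),rv,-R.T@C,np.array(p["intrinsics"]),np.array(p["distortion"]))[0].reshape(-1,2)
def onz(p,uv,z,o=None):
    R,C=campose(p,o)
    q=cv2.undistortPoints(np.array(uv,float).reshape(-1,1,2),np.array(p["intrinsics"]),np.array(p["distortion"])).reshape(-1,2)
    d=np.c_[q,np.ones(len(q))]@R.T
    return C+d*((z-C[2])/d[:,2])[:,None]
def uncrop(c,x0,y0,s): return (np.array(c,float)+.5)/s-.5+np.array([x0,y0])
E
python3 - <<'E'
import pickle
from h import *
np.set_printoptions(precision=4,suppress=True)
t=pickle.load(open("top0.pkl","rb"))[1]; s=pickle.load(open("scene0.pkl","rb"))[1]
print("cams",campose(t)[1],campose(s)[1])
tc=uncrop([(75,132),(473,28),(535,207),(126,316)],350,190,5)
sc=uncrop([(545,118),(690,272),(335,540),(214,402)],120,260,4)
print("stand top",onz(t,tc,.021),onz(t,tc,.021).mean(0)); print("scene",onz(s,sc,.021),onz(s,sc,.021).mean(0))
# shaft: mid lines of hub ends, shaft end (top)
a=uncrop([(250,308),(395,328),(472,336),(105,285)],150,190,6); print("shaft top",onz(t,a,.110))
b=uncrop([(95,305),(150,297),(260,268),(395,240)],380,130,5); print("shaft scene",onz(s,b,.110))
E
```

```text
cams [ 0.3413 -0.1199  0.7371] [ 0.8785 -0.3937  0.5241]
stand top [[ 0.5547 -0.2132  0.021 ]
 [ 0.5792 -0.3404  0.021 ]
 [ 0.5204 -0.3513  0.021 ]
 [ 0.4958 -0.2228  0.021 ]] [ 0.5375 -0.2819  0.021 ]
scene [[ 0.4804 -0.2225  0.021 ]
 [ 0.5574 -0.214   0.021 ]
 [ 0.5816 -0.3394  0.021 ]
 [ 0.5237 -0.351   0.021 ]] [ 0.5358 -0.2817  0.021 ]
shaft top [[ 0.5108  0.0316  0.11  ]
 [ 0.5039 -0.0004  0.11  ]
 [ 0.5008 -0.0173  0.11  ]
 [ 0.5185  0.0637  0.11  ]]
shaft scene [[ 0.501  -0.0164  0.11  ]
 [ 0.506  -0.002   0.11  ]
 [ 0.512   0.031   0.11  ]
 [ 0.5221  0.0702  0.11  ]]
```

```bash
cat >> h.py <<'E'
def down(xd):
    """rotvec: tool z down, tool x along horizontal xd"""
    x=np.array([xd[0],xd[1],0.]);x/=np.linalg.norm(x);z=np.array([0,0,-1.]);y=np.cross(z,x)
    return cv2.Rodrigues(np.c_[x,y,z])[0].ravel()
E
python3 - <<'E'
import pickle
from h import *
np.set_printoptions(precision=4,suppress=True)
t=pickle.load(open("top0.pkl","rb"))[1]
print(onz(t,[(20,150),(60,50),(190,90),(150,250)],.2))
th=np.deg2rad(-11.6);cx=np.array([np.cos(th),np.sin(th)]);cy=np.array([-np.sin(th),np.cos(th)])
g=np.array([.506,.0088])
a=down(-cx)
P=g-0.10*cy
for rr in (down(-cx),down(cx)):
    for z in (.40,.30,.206): print(z,ik([*P,z],rr), ik([*(g+0.02*cy),z],rr))
sx=np.array([.982,.189])
for s_ in (1,-1): print(ik([.5375,-.2819,.2],down(s_*sx)))
print(ik([.25,.45,.40],observe()["tool_rot"]))
E
```

```text
[[0.6147 0.2145 0.2   ]
 [0.7498 0.1742 0.2   ]
 [0.6795 0.0092 0.2   ]
 [0.4793 0.0567 0.2   ]]
0.4 None None
0.3 None None
0.206 None None
0.4 [-0.3872 -0.183   1.8919 -0.      1.4327 -0.1847] [-0.1432 -0.1426  1.8566 -0.      1.4276  0.0592]
0.3 [-0.3872 -0.1174  2.0155 -0.      1.2435 -0.1847] [-0.1432 -0.077   1.9783 -0.      1.2403  0.0592]
0.206 [-0.3872 -0.0092  2.0964 -0.      1.0544 -0.1847] [-0.1432  0.0293  2.0576 -0.      1.0548  0.0592]
[-0.65    0.243   1.83   -0.      1.0687 -0.8402]
[-0.65    0.243   1.83   -0.      1.0687  2.3014]
[ 0.8664 -0.1331  1.8481 -0.      1.4266 -0.2697]
```

```bash
cat >> h.py <<'E'
np.set_printoptions(precision=4,suppress=True)
def st(): 
    o=observe();print("t",round(o["t"],2),"tcp",o["tcp_pos"],"F",o["force"],"w",round(o["grip_width"],4));return o
E
python3 - <<'E'
import pickle
from h import *
set_joints([0.8664,-0.1331,1.8481,0,1.4266,-0.2697])
th=np.deg2rad(-11.6);cx=np.array([np.cos(th),np.sin(th)]);cy=np.array([-np.sin(th),np.cos(th)])
g=np.array([.506,.0088])
P=g-0.06*cy
move_pose([*P,.32],down(cx)); sleep(.2)
o=st();p=get_image("wrist");save(p,"w1");pickle.dump((o,p),open("w1.pkl","wb"))
set_gripper(0); st()
E
```

```text
t 4.22 tcp [ 0.494  -0.0493  0.3202] F [-0.1862 -0.0294  0.0008] w 0.0855
t 5.03 tcp [ 0.4939 -0.05    0.32  ] F [-0.1806  0.6119  0.4761] w 0.0005
```

View pics/w1.png

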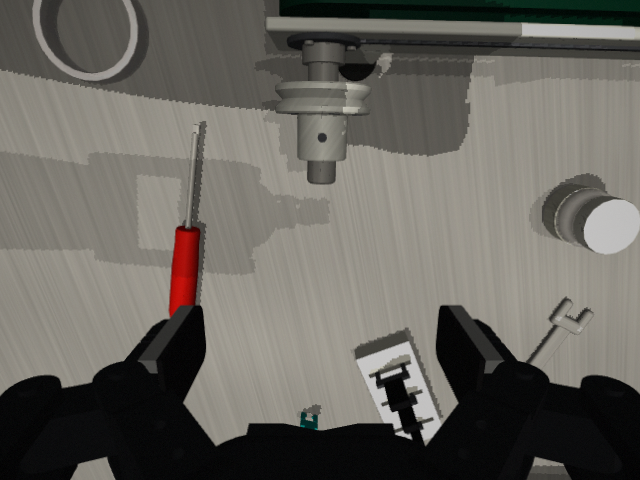

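Run:
```python
import pickle
from h import *
o,p=pickle.load(open("w1.pkl","rb")); save(p,"w1c",(260,30,380,195),4)
```

```text
(no output)
```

View pics/w1c.png

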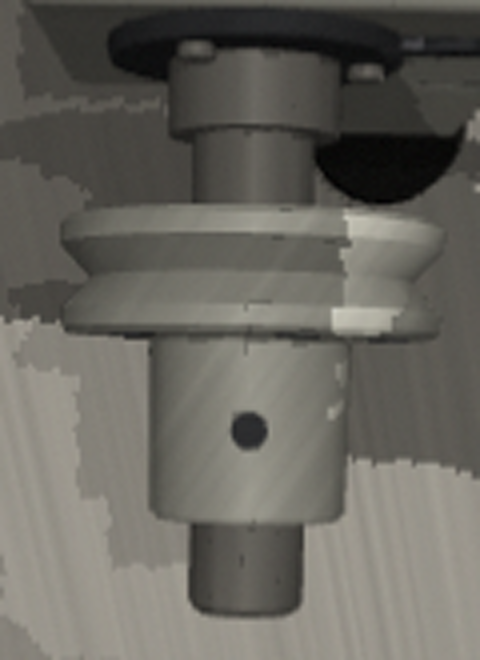

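Run:
```python
import pickle
from h import *
o,p=pickle.load(open("w1.pkl","rb"))
ax=onz(p,uncrop([(254.5,170),(250,350),(247,510),(245.5,595)],260,30,4),.110,o);print(ax)
d=ax[0]-ax[3];d/=np.linalg.norm(d);print("yaw",np.rad2deg(np.arctan2(-d[0],d[1])))
for n,c,z in (("hub",(247,522),.127),("end",(245.5,616),.119),("disc",(250,336),.142),("discback",(254,205),.142),("shoulder",(255,135),.130)):
    X=onz(p,uncrop([c],260,30,4),z,o)[0];print(n,X,"s",(X-ax[1])@d)
t=pickle.load(open("top0.pkl","rb"))[1]; print(proj(t,ax),proj(pickle.load(open("scene0.pkl","rb"))[1],ax))
print(campose(p,o)[1])
```

```text
[[ 0.5166  0.0536  0.11  ]
 [ 0.5102  0.0259  0.11  ]
 [ 0.5044 -0.0002  0.11  ]
 [ 0.5012 -0.0146  0.11  ]]
yaw -12.7564812239766
hub [ 0.5042 -0.0007  0.127 ] s -0.027264012175670028
end [ 0.5007 -0.0169  0.119 ] s -0.04388834575317361
disc [0.5103 0.0275 0.142 ] s 0.001553093042079521
discback [0.5146 0.0454 0.142 ] s 0.019945003254132457
shoulder [0.517  0.0562 0.13  ] s 0.03108496668724991
[[174.641  237.9032]
 [195.5255 241.0486]
 [215.246  243.8876]
 [226.1974 245.4513]] [[446.6433 179.4688]
 [427.8026 183.7292]
 [409.8302 187.8827]
 [399.7368 190.2232]]
[0.5079 0.0223 0.3897]
```

```bash
cat >> h.py <<'E'
th=np.deg2rad(-12.2);cx=np.array([np.cos(th),np.sin(th),0]);cy=np.array([-np.sin(th),np.cos(th),0])
A0=np.array([.5102,.0259,0.])   # axis reference, s=0
def S(s,z,lat=0): return A0+cy*s+cx*lat+np.array([0,0,z])
E
python3 - <<'E'
from h import *
move_pose(S(-.035,.30),down(cx)); line_to(S(-.035,.215)); line_to(S(-.035,.204),.05); sleep(.3)
o=st(); F0=o["force"]
line_to(S(-.014,.204),.05); o=st()
s=-.014
hits=0
while s<.012:
    s+=.001 if s<-.001 else .0005
    line_to(S(s,.204),.03); sleep(.05)
    o=observe();f=-(o["force"]-F0)@cy; 
    print(round(s,4),round((o["tcp_pos"]-A0)@cy,5),"f",round(f,2),np.round(o["force"]-F0,2),round(o["t"],2))
    if f>8: break
E
```

```text
t 6.72 tcp [ 0.5029 -0.0083  0.2042] F [-0.0333 -0.2339  0.1651] w 0.0001
t 7.29 tcp [0.5072 0.0126 0.2039] F [ 0.3206 -0.1738  0.3727] w -0.0
-0.013 -0.01313 f 0.24 [-0.4  -0.16 -0.68] 7.59
-0.012 -0.01204 f -0.8 [ 0.66  0.68 -0.04] 7.89
-0.011 -0.01097 f -0.75 [ 0.51  0.66 -0.92] 8.19
-0.01 -0.00997 f -0.79 [-0.13  0.83 -0.21] 8.49
-0.009 -0.00938 f 3.07 [-1.39 -2.84  0.39] 8.79
-0.008 -0.00808 f 4.13 [-0.87 -4.04 -0.5 ] 9.09
-0.007 -0.00693 f 3.48 [-0.86 -3.37 -0.03] 9.39
-0.006 -0.00589 f 2.69 [-0.54 -2.64 -0.47] 9.69
-0.005 -0.00493 f 2.89 [-0.04 -2.95 -1.1 ] 9.99
-0.004 -0.00393 f 2.53 [-0.33 -2.52  0.2 ] 10.29
-0.003 -0.00293 f 2.35 [-0.41 -2.31  0.15] 10.59
-0.002 -0.00192 f 2.61 [ 0.33 -2.74  0.22] 10.89
-0.001 -0.00094 f 2.96 [ 0.87 -3.22 -0.79] 11.19
-0.0005 -0.00046 f 2.66 [-0.15 -2.69 -0.96] 11.49
0.0 3e-05 f 2.23 [-0.76 -2.11 -1.06] 11.79
0.0005 0.00052 f 2.32 [ 0.3  -2.44 -0.17] 12.09
0.001 0.00104 f 2.45 [ 0.63 -2.64 -0.64] 12.39
0.0015 0.00152 f 2.82 [ 0.59 -3.01 -1.23] 12.69
0.002 0.00203 f 3.29 [ 1.71 -3.74 -1.27] 12.99
0.0025 0.00254 f 2.68 [ 0.77 -2.91 -0.3 ] 13.29
0.003 0.00304 f 3.3 [ 0.69 -3.52 -0.79] 13.59
0.0035 0.00338 f 3.46 [ 0.83 -3.72 -1.17] 13.89
0.004 0.00349 f 6.01 [ 0.77 -6.32 -1.01] 14.19
0.0045 0.0036 f 6.86 [-0.98 -6.81 -0.3 ] 14.49
0.005 0.0037 f 9.46 [-0.6  -9.55 -0.6 ] 14.79
```

Run:
```python
import pickle
from h import *
line_to(S(-.020,.204),.1); line_to(S(-.060,.28),.2); sleep(.15)
o=st();p=get_image("wrist");save(p,"w2");save(p,"w2c",(260,10,380,200),4);pickle.dump((o,p),open("w2.pkl","wb"))
```

```text
t 15.93 tcp [ 0.4968 -0.032   0.278 ] F [-0.045  -0.5762 -0.1858] w -0.0001
```

View pics/w2c.png

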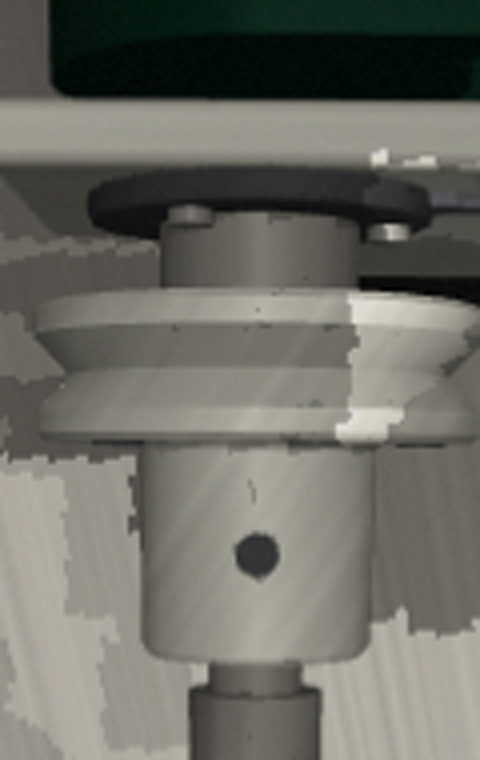

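View pics/w2.png

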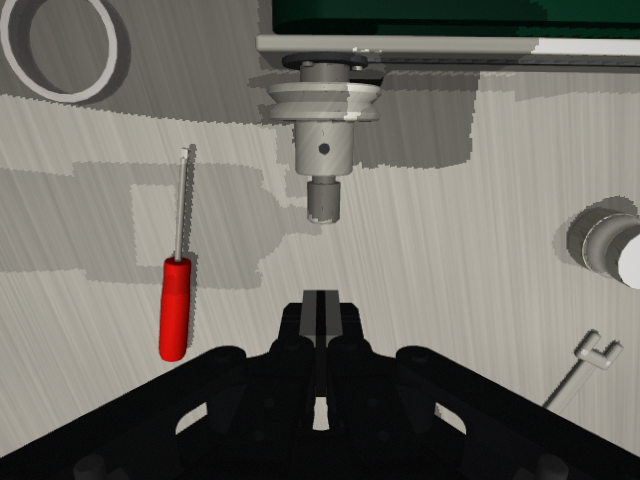

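The pulley now sits against the shoulder at w2c rows 285–290. The groove shows as the thin neck between the hub and the collar, with the collar edge at w2c (256,688).

Run:
```python
import pickle
from h import *
o,p=pickle.load(open("w2.pkl","rb"))
# hub edges per row -> mids
c=[(259.5,250),(257.5,460),(256.5,620),(255.5,730)]
ax=onz(p,uncrop(c,260,10,4),.110,o)
for X in ax: print("axis s,lat",(X-A0)@cy,(X-A0)@cx)
for n,cc,z in (("hub face top",(256,660),.127),("collar edge",(256,688),.120),):
    X=onz(p,uncrop([cc],260,10,4),z,o)[0];print(n,(X-A0)@cy)
# rail edge direction (z~ equal along)
R=onz(p,[(262,43),(530,49)],.12,o);d=R[1]-R[0];print("rail yaw?",np.rad2deg(np.arctan2(d[1],d[0])))
```

```text
axis s,lat 0.04115373486210826 0.00024746380082836354
axis s,lat 0.012843697486416436 3.835617108056098e-05
axis s,lat -0.010063142298470747 -5.235196325225266e-05
axis s,lat -0.02655157380413637 -0.0001647069087629665
hub face top -0.013873917876678658
collar edge -0.01876224719943116
rail yaw? -13.238865219304632
```

Run:
```python
import pickle
from h import *
sx=np.array([.982,.189])
line_to(S(-.08,.30),.3)
move_pose([.537,-.282,.25],down(sx)); set_gripper(.05); sleep(.15)
o=st();p=get_image("wrist");save(p,"w3");pickle.dump((o,p),open("w3.pkl","wb"))
for n in ["clip","clip_tab","stand","clip_small_mid","clip_large_mid"]:
    for d in trace(p,n)[:3]:
        r=d["region"];ys,xs=np.nonzero(r)
        print(n,round(d["confidence"],2),np.round(d["xy"],1),r.sum(),(xs.min(),ys.min(),xs.max(),ys.max()))
```

```text
t 17.86 tcp [ 0.537 -0.282  0.25 ] F [-0.7323 -0.6712  0.1981] w 0.0498
clip 0.89 [190.1 292. ] 945 (np.int64(167), np.int64(273), np.int64(216), np.int64(310))
clip 0.61 [323.6 226.3] 697 (np.int64(302), np.int64(219), np.int64(341), np.int64(243))
clip_tab 0.76 [323.2 226.6] 714 (np.int64(302), np.int64(218), np.int64(341), np.int64(243))
clip_tab 0.56 [189.1 290.6] 928 (np.int64(168), np.int64(273), np.int64(216), np.int64(310))
stand 0.98 [325.9 209.2] 10655 (np.int64(281), np.int64(135), np.int64(362), np.int64(297))
clip_small_mid 0.91 [174.7 217.6] 533 (np.int64(162), np.int64(205), np.int64(196), np.int64(232))
clip_small_mid 0.63 [319.9 276.8] 384 (np.int64(311), np.int64(267), np.int64(334), np.int64(288))
clip_large_mid 0.85 [321.5 177.7] 768 (np.int64(297), np.int64(167), np.int64(347), np.int64(186))
clip_large_mid 0.37 [322.5 209.8] 10843 (np.int64(281), np.int64(135), np.int64(362), np.int64(298))
```

View pics/w3.png

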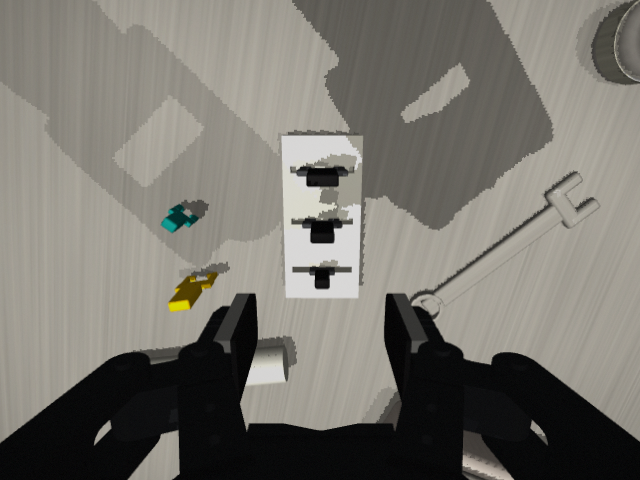

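Run:
```python
import pickle
from h import *
o,p=pickle.load(open("w3.pkl","rb")); save(p,"w3c",(270,120,380,310),4)
```

```text
(no output)
```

View pics/w3c.png

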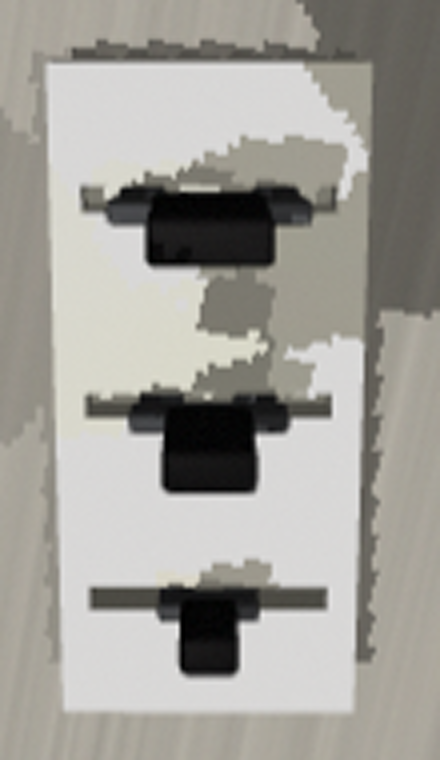

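Run:
```python
import pickle
from h import *
o,p=pickle.load(open("w3.pkl","rb"))
f=lambda c,z: onz(p,uncrop(c,270,120,4),z,o)
c=f([(46,62),(372,62),(354,711),(65,711)],.021);print("stand",c,c.mean(0))
e=(c[1]-c[0])+(c[2]-c[3]);ey=(c[0]-c[3])+(c[1]-c[2])
print("dims",np.linalg.norm(e)/2,np.linalg.norm(ey)/2)
print("yaw x",np.arctan2(e[1],e[0])*57.3,"from y",np.arctan2(-ey[0],ey[1])*57.3)
sl=f([(86,406),(331,406)],.021);print("slot",sl,sl.mean(0),np.arctan2(*(sl[1]-sl[0])[1::-1])*57.3)
t=f([(163,490),(257,490)],.068);print("tab lower edge",t,t.mean(0),np.linalg.norm(t[1]-t[0]))
t2=f([(163,450),(257,450)],.068);print("tab far edge",t2.mean(0),np.linalg.norm(t2[1]-t2[0]))
k=f([(130,415),(288,415)],.036);print("crown",k.mean(0),np.linalg.norm(k[1]-k[0]))
```

```text
stand [[ 0.4966 -0.2239  0.021 ]
 [ 0.5553 -0.2127  0.021 ]
 [ 0.5799 -0.34    0.021 ]
 [ 0.5213 -0.3512  0.021 ]] [ 0.5383 -0.2819  0.021 ]
dims 0.059695290743568906 0.1296204979205617
yaw x 10.835954426172714 from y 10.95987866761892
slot [[ 0.5147 -0.2865  0.021 ]
 [ 0.5616 -0.2775  0.021 ]] [ 0.5381 -0.282   0.021 ] 10.835937384644357
tab lower edge [[ 0.531  -0.2863  0.068 ]
 [ 0.5464 -0.2833  0.068 ]] [ 0.5387 -0.2848  0.068 ] 0.015661139616785537
tab far edge [ 0.5374 -0.278   0.068 ] 0.015544718075852492
crown [ 0.5378 -0.2801  0.036 ] 0.029263151895797933
```

The middle slot's clip is confirmed: its tab is 15.7 mm wide and its crown 29.3 mm, against about 36 and 20 mm for its neighbours. I'll grasp it.

Run:
```python
import pickle
from h import *
a=np.deg2rad(10.88);sx=np.array([np.cos(a),np.sin(a)])
C=np.array([.5382,-.2818])
move_pose([*C,.16],down(sx)); line_to([*C,.113],.08); sleep(.1); st()
set_gripper(0.0,80); sleep(.2); st()
line_to([*C,.16],.08); line_to([*C,.23],.2); sleep(.15); o=st()
p=get_image("wrist");save(p,"w4");save(p,"w4c",(240,140,400,330),4);pickle.dump((o,p),open("w4.pkl","wb"))
q=get_image("scene");save(q,"sc4",(120,180,400,410),2.8)
```

```text
t 19.45 tcp [ 0.5386 -0.2821  0.1136] F [ 0.3287  0.2462 -0.1156] w 0.0497
t 20.07 tcp [ 0.5385 -0.282   0.1136] F [-0.1473  0.7859  3.252 ] w 0.0143
t 21.46 tcp [ 0.5372 -0.2811  0.2273] F [-0.6591 -0.518  -1.4159] w 0.0142
```

View pics/w4c.png

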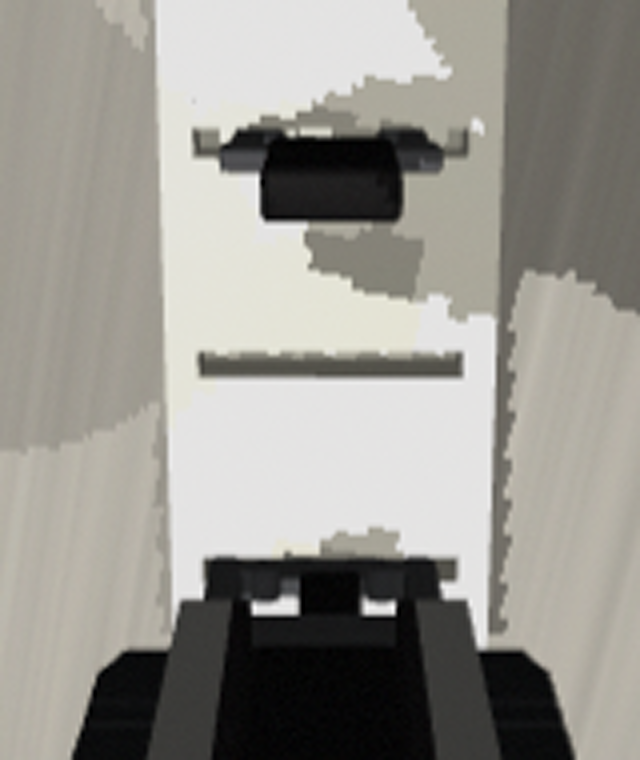

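View pics/sc4.png

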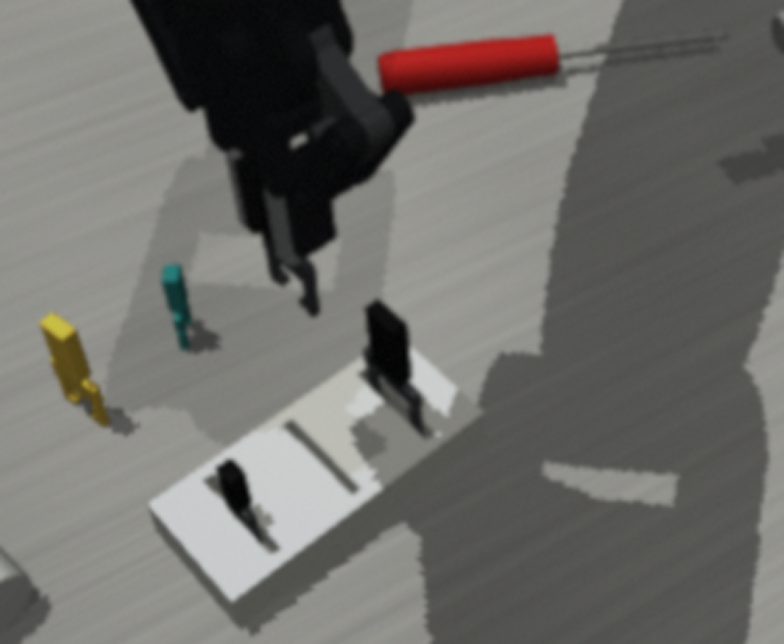

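Run:
```python
import pickle
from h import *
o,p=pickle.load(open("w4.pkl","rb"))
M=np.linalg.inv(np.array(p["hand_eye"]))
X=np.array([(sx*.0135,y,.1056) for sx in(-1,1) for y in(-.002,.002)]+[(sx*.015,y,.0966-.007) for sx in(-1,1) for y in(-.002,.002)])
Y=X@M[:3,:3].T+M[:3,3]
uv=cv2.projectPoints(Y,np.zeros(3),np.zeros(3),np.array(p["intrinsics"]),np.array(p["distortion"]))[0].reshape(-1,2)
print((uv-[240,140]+.5)*4-.5)
im=cv2.imread("pics/w4c.png")
for q in (uv-[240,140]+.5)*4-.5: cv2.circle(im,tuple(int(v) for v in q),3,(0,0,255),-1)
cv2.imwrite("pics/w4d.png",im[480:760])
```

```text
[[210.775  555.2084]
 [211.4767 586.2378]
 [437.1789 554.956 ]
 [436.512  585.9822]
 [187.3047 610.4768]
 [188.2258 643.8701]
 [461.1668 610.1611]
 [460.2801 643.5504]]
```

View pics/w4d.png

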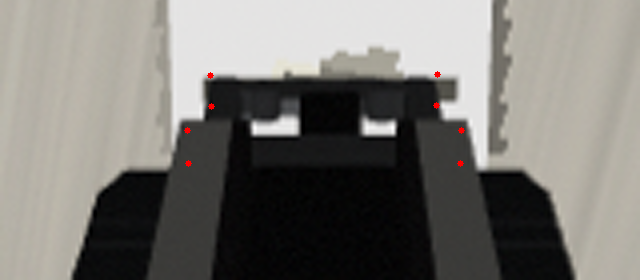

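```bash
cat >> h.py <<'E'
a2=np.deg2rad(-12.5);PR=down([np.cos(a2),np.sin(a2)])
def fav(n=4):
    f=[];
    for _ in range(n): o=observe();f.append(o["force"]);sleep(.02)
    return np.mean(f,0),o
E
python3 - <<'E'
import pickle
from h import *
move_pose(S(-.035,.30),PR); line_to(S(-.030,.240),.15); line_to(S(-.030,.2241),.05); sleep(.2)
st(); F0,o=fav(8); print("F0",F0)
line_to(S(-.020,.2241),.04); 
s=-.020
while s<-.012:
    s+=.0005
    line_to(S(s,.2241),.03); F,o=fav(3)
    f=-(F-F0)@cy
    print(round(s,4),np.round((o["tcp_pos"]-A0)@cy,5),"f",round(f,2),np.round(F-F0,2),round(o["t"],2))
    if f>2.2: break
p=get_image("top");save(p,"t5",(150,190,270,290),6)
E
```

```text
t 23.88 tcp [ 0.504  -0.0034  0.2244] F [-0.4029 -0.7023  0.2556] w 0.014
F0 [-0.2    -0.2799 -0.3974]
-0.0195 -0.01955 f -0.28 [ 0.23  0.24 -0.04] 24.69
-0.019 -0.01905 f -0.45 [ 0.4   0.38 -0.25] 24.99
-0.0185 -0.01848 f -0.28 [ 0.12  0.26 -0.13] 25.29
-0.018 -0.01798 f 0.18 [ 0.04 -0.19 -0.16] 25.59
-0.0175 -0.01748 f -0.48 [0.44 0.39 0.29] 25.89
-0.017 -0.01697 f -0.35 [ 0.25  0.31 -0.14] 26.19
-0.0165 -0.0165 f -0.38 [ 0.21  0.35 -0.14] 26.49
-0.016 -0.01626 f 1.17 [-0.26 -1.14  0.3 ] 26.79
-0.0155 -0.01596 f 4.46 [-0.66 -4.42  0.52] 27.09
```

View pics/t5.png

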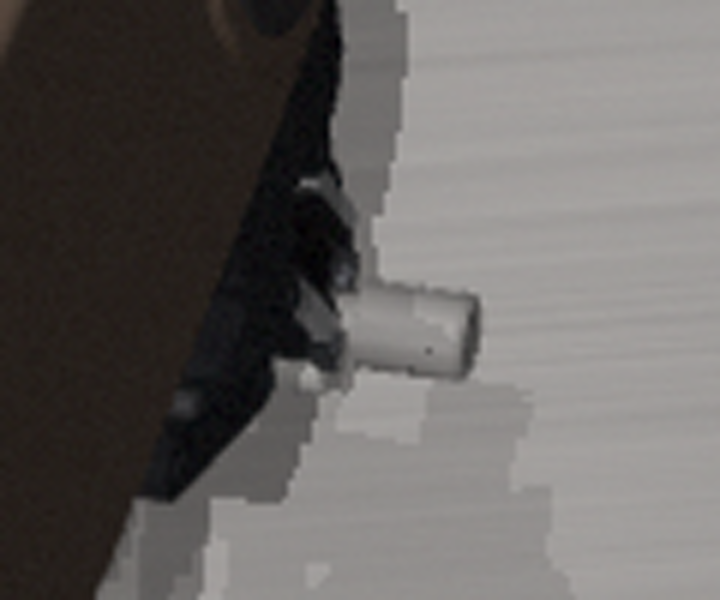

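The hub face is felt at TCP s = −16.3 mm, which agrees with the picture (−16.2). I'll back off 0.8 mm to centre on the groove and press down in steps, watching the force.

Run:
```python
import pickle
from h import *
sg=-.0171
line_to(S(sg,.2241),.03); sleep(.15); F0,o=fav(6); print("F0",F0,(o["tcp_pos"]-A0)@cy,o["tcp_pos"][2])
z=.2241; prev=0
while z>.2060:
    z-=.001 if z>.2195 else .0005
    line_to(S(sg,z),.03); F,o=fav(2)
    d=F-F0
    print(round(z,4),round(o["tcp_pos"][2],5),"fz",round(d[2],2),"fy",round(d@cy,2),"fx",round(d@cx,2),round(o["t"],2))
    if z>.2195 and d[2]>2.5: print("collar?");break
    if np.linalg.norm(d)>11: print("STOP");break
```

```text
F0 [-0.3368  0.0404 -0.6179] -0.016747453989189247 0.22411018088790613
0.2231 0.223 fz 0.02 fy -0.25 fx 0.32 27.93
0.2221 0.22203 fz 0.44 fy 0.46 fx 0.61 28.21
0.2211 0.22104 fz 0.47 fy -0.26 fx 0.18 28.49
0.2201 0.22001 fz -0.05 fy -0.23 fx 0.32 28.77
0.2191 0.21904 fz 0.12 fy 0.47 fx -0.16 29.06
0.2186 0.21857 fz -0.24 fy -0.09 fx -0.27 29.34
0.2181 0.21818 fz 0.19 fy 0.12 fx 0.33 29.62
0.2176 0.21784 fz 0.87 fy 0.37 fx 0.69 29.91
0.2171 0.21756 fz 3.41 fy -0.22 fx 0.37 30.19
0.2166 0.21726 fz 5.28 fy 0.17 fx -0.01 30.48
0.2161 0.21701 fz 7.06 fy -0.44 fx -0.69 30.76
0.2156 0.21691 fz 8.58 fy 0.25 fx -0.56 31.04
0.2151 0.2163 fz 7.81 fy 0.33 fx -1.34 31.32
0.2146 0.21574 fz 6.73 fy 0.18 fx -1.0 31.61
0.2141 0.21511 fz 7.13 fy -0.53 fx -0.4 31.89
0.2136 0.21365 fz 3.01 fy -1.1 fx 1.16 32.17
0.2131 0.21277 fz 1.99 fy 1.62 fx 0.93 32.46
0.2126 0.21229 fz 1.21 fy 1.11 fx 2.02 32.74
0.2121 0.21182 fz 0.55 fy 0.41 fx 2.68 33.02
0.2116 0.2113 fz -0.24 fy -1.04 fx 2.39 33.31
0.2111 0.2108 fz -0.77 fy 0.42 fx 3.07 33.59
0.2106 0.21022 fz -1.62 fy -1.26 fx 3.01 33.88
0.2101 0.20989 fz -2.35 fy 0.24 fx 3.09 34.16
0.2096 0.20947 fz -1.15 fy -0.06 fx 2.3 34.44
0.2091 0.209 fz -1.93 fy -0.23 fx 2.16 34.73
0.2086 0.20845 fz -1.57 fy -0.38 fx 2.14 35.01
0.2081 0.20798 fz -1.2 fy 0.29 fx 1.72 35.29
0.2076 0.20754 fz -1.1 fy 0.08 fx 1.88 35.58
0.2071 0.20715 fz -0.67 fy -0.12 fx 1.7 35.86
0.2066 0.2067 fz -0.27 fy -0.85 fx 1.39 36.14
0.2061 0.20648 fz 1.93 fy -0.35 fx 0.33 36.42
0.2056 0.2063 fz 6.16 fy 0.09 fx -1.33 36.71
```

It snapped past the lugs and bottomed at TCP z 0.2064, against 0.2066 predicted. I'll release and look.

Run:
```python
import pickle
from h import *
line_to(S(-.0171,.2064),.03); sleep(.1)
set_gripper(.05); sleep(.1); st()
line_to(S(-.0171,.30),.15); move_pose(S(-.06,.30),PR); sleep(.2); o=st()
p=get_image("wrist");save(p,"w6");save(p,"w6c",(250,10,390,200),4);pickle.dump((o,p),open("w6.pkl","wb"))
q=get_image("scene");save(q,"sc6");save(q,"sc6c",(370,120,500,240),6);pickle.dump(q,open("sc6.pkl","wb"))
t=get_image("top");save(t,"t6")
```

```text
t 37.61 tcp [0.5065 0.0092 0.2063] F [ 0.077   0.2826 -0.287 ] w 0.0502
t 38.88 tcp [ 0.4974 -0.0322  0.2993] F [-0.2672  1.2597 -0.6901] w 0.05
```

View pics/w6c.png

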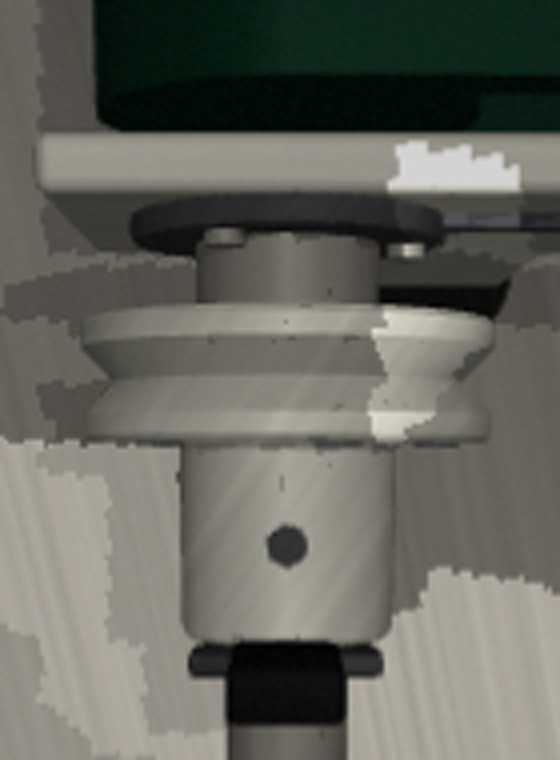

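View pics/sc6c.png

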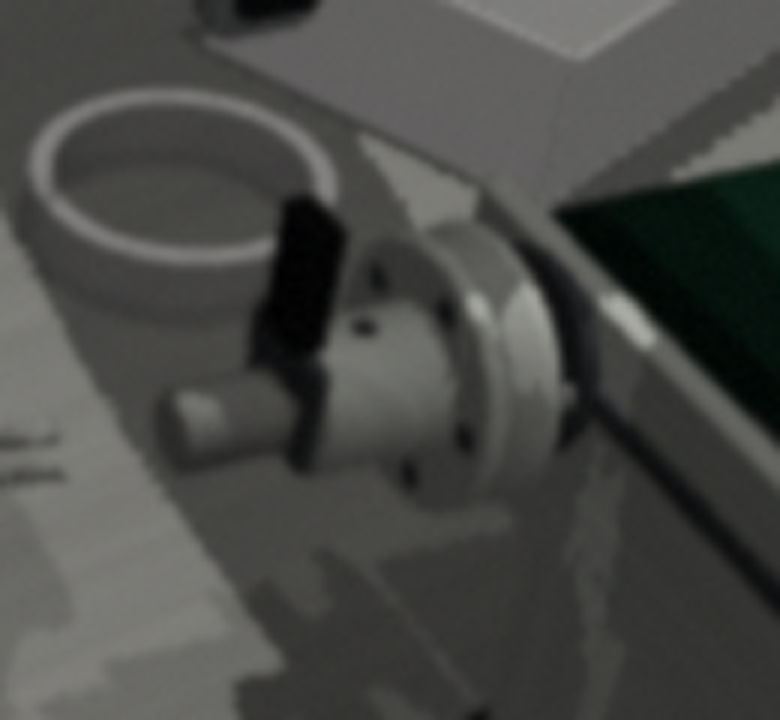

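View pics/sc6.png

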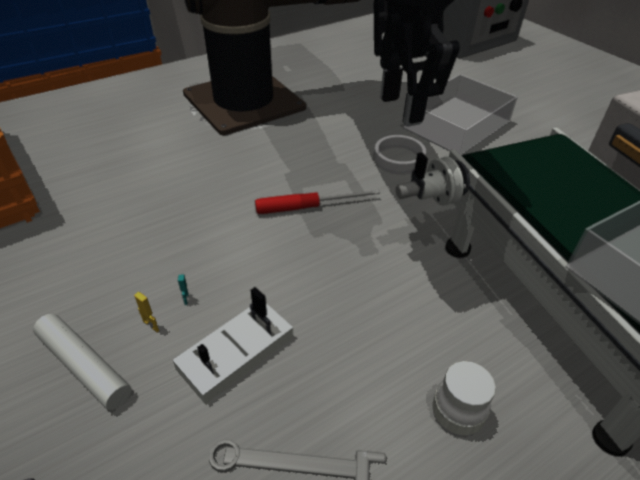

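The clip stands square in the groove with its jaws round the shaft, at scene (420,175). The pulley is on its shoulder, the other two clips are in their slots at (204,355) and (258,303), and the gripper is clear.

Run:
```python
from h import *
sleep(.3); st(); print(finish_job())
```

```text
t 39.33 tcp [ 0.4975 -0.0326  0.3001] F [0.5235 0.4918 0.1499] w 0.0499
the job is handed in; nothing more can be done
None
```

The pulley is back home, the middle-sized clip is seated in the shaft groove, and I handed the job in at about 39 s. `finish_job` gives no verdict, so what follows is my own readings.

- **Pulley:** I pushed on the disc until it stopped, with about 12.8 mm of travel. The highest reading was about 9.5 N, at the stop. The last wrist picture shows it flush on its shoulder.
- **Clip:** I took the clip from the centre slot, felt the hub face with it at about 4.5 N, backed off 0.8 mm and pressed it straight down. It touched the groove floor at the expected height, took at most about 8.6 N to snap on, and stopped within 0.2 mm of the predicted home height.
- **Last pictures:** The clip stands square in the groove with its jaws round the shaft. The small and large clips are in their slots and the yellow and turquoise look-alikes have not moved. The gripper is open and clear of everything.

**What disagreed:** My estimates of the groove position spread over about 2 mm; I used the felt hub face, and the floor contact bore it out. I measured the shaft's direction at 11.6° to 13.7° and used 12.5°, well inside the 0.2 rad allowed. No check failed.

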